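# Take the bottle ring out of the steriliser with tongs

### The arm

A 6-joint arm with a two-finger parallel gripper is mounted at the origin on the work surface. World frame = base frame: x ahead of the robot, y to its left, z up, the work surface at z = 0. Lengths are in m, angles in degrees, forces in N, time in s.
With the tool pointing down it reaches from about 0.4 to 0.825 m from the base axis. Payload 7 kg.
Tool frame: the origin (TCP) lies on the centre line of the jaws, within the pads' length; the fingertips stand 14 mm ahead of it and the grasp point (between the pads) lies 5 mm behind it; z points along the fingers, x is the direction in which the jaws open and shut, and the axes are right-handed (so a half turn about z gives the same grasp; the last joint's range is limited). The gripper opens to 88 mm and grips with 3 to 60 N. Pads are 19 mm wide; open, the fingers measure 130 mm over their backs; the gripper's body (78 mm by 193 mm) begins 47 mm behind the grasp point.
Start: joints at [84.059, 20.546, 0.682, 0, -70.136, -16.507], TCP at [0.258, 0.624, 0.241] pointing down, gripper open.
Joint ranges: [-176.03, 176.03], [-82.01, 121.73], [-58.28, 71.71], [-173.87, 95.51], [-174.79, -0.11], [-173.66, 173.66]. Speed limits (degrees/s): [136.94, 136.94, 172.46, 180, 180, 180].

### API

Orientations are given as [roll, pitch, yaw] about the fixed x, y, z axes, in that order (R = Rz(yaw) Ry(pitch) Rx(roll)).
In Python, from plant import * gives the robot as it stands.
- The arm moves only by the shell command python3 -m handwheel 'ROWS' [OPENING]. ROWS is JSON, a list of rows, each a list of 2 entries, a list of its own where there are three numbers: the shift along the tool's x, y, z each as a share of 0.2 m, from -1 to 1, then the turn, a rotation vector about the tool's x, y, z each as a share of 360 degrees, from -1 to 1. In form: [[[tx, ty, tz], [ax, ay, az]], ...]. A call has 1 to 5 rows; each row is the pose to reach, as a shift and turn from the pose commanded when the call began, along the tool's axes at that moment, turning the shorter way round; what a row does not reach only later rows make up. A row lasts 1/12 s, in which the tool goes at most 41.7 mm and 7.16 degrees, less where a joint would pass 70% of its speed; a pose out of reach is approached as far as the arm can. A call with a number of a shift or a turn outside -1 to 1 is refused whole. A call with a gripper value outside its range is refused whole. OPENING is the closure, from -1 (fully open) to 1 (shut), set as the call begins (- or left out, the last holds). The fingers move at their own pace and stop on an object; the grip force is fixed at half the most. Time passes only in rows, so rows that repeat a pose let the fingers close. It gives the time, the measured TCP pose, the force and the opening at its end, in the units of the state.
- get_obs(): the state, without advancing time (a new reading comes with each control period).
- snapshot(name): name is "scene" or "top" or "wrist"; returns a dict with "color" (420x560x3 uint8, red, green, blue), "z_map" (420x560 float32, m along the optical axis (not along the pixel's ray), 0 where there is no reading), "intrinsics" (3x3 intrinsics, pixels), "rvec" (rotation vector, rad) and "tvec" (3), from world to camera coordinates, as OpenCV has them. Camera axes: x right, y down, z forward; pixel columns grow to the right and rows downward; lengths in m; the calibration is good to about 2 mm. A picture is of the moment at which its call begins.
- close_job(): hands the job in, once; it reports no verdict.
The state is a dict: "clock": time; "joint_pos": joint angles; "qvel": joint speeds; "tau": joint torques, N m; "tool_pos": TCP position; "orientation": TCP orientation; "force": force on the tool from outside, world axes, zero at the start; "moment": the same for the moment, N m; "opening": finger opening in m.
Only numpy, scipy, OpenCV 4.12 (cv2) and the standard library are available. Lean on these libraries where they do the work, as an engineer would, in place of code of your own. Each camera call takes 0.05 s, during which the arm holds its last target. There are 200 camera calls.

### The job

Raise the drip grid of the sterilising tub fully by its blue knob, so that it stays up by itself with the orange bottle ring still lying on it. Then pick up the steel bottle tongs by their blue thumb grips, close their jaws on the ring from both sides and lift it a good 10 cm above the grid. The program finishes while holding: keep the ring held up in the tongs, never touch the ring with the gripper itself, leave the grid up, and leave the tin, scoop, bottle, clear cap and mug standing where they are.

Things in the scene. Friction and masses are not known exactly. Their poses are not given: they have to be found in the camera images.
- tub: clear plastic sterilising tub with white rim, open on top, dry, fixed on rubber feet. 140 (its x) x 150 (its y) mm, walls 4 mm, rim 88 mm above the counter. Origin: centre of its underside, on the counter; z up. Its x axis points away from the robot to the far side, where the stem with the knob runs up the inside of the wall. It carries the drip grid
- lifter (a joint): height of the white drip grid on its slide, m: 0 = down (grid top 20 mm above the counter), 0.080 = fully raised against its stop (grid top 100 mm above the counter, 12 mm above the rim). Slides straight up with 7 to 8 N of pull, stays where it is left. Grid 122 (tub x) x 132 (tub y) mm, on a 16 (y) x 5 mm upright stem at its far edge
- lifter_knob (a point): middle of the round blue knob on the stem's top, 26 mm diameter, 23 mm high, gripped from above at any yaw. It stands 111 mm above the grid top, 56 mm along the tub's +x from its centre, and rises with the grid (131 mm above the counter when down, 211 mm when raised)
- grid_top (a point): centre of the upper surface of the drip grid, level with that surface; moves with the grid
- ring: orange ribbed plastic screw ring of a feeding bottle, 44 mm outer diameter, 36 mm bore, 18 mm high, about 25 g, lying flat on the drip grid in the half away from the knob or near the middle. Origin: centre of its underside
- tongs: stainless bottle tongs lying on their side, 110 g, 225 mm from hinge pin to jaw ends, 20 mm high. Origin: on the hinge pin at the underside (on the counter); x points along the centre line from pin to jaws, y to the left arm, z up. Two mirrored arms spread level in the x-y plane and open and close equally about the centre line. Centre of mass close to the thumb grips
- tong_left (a joint): closing angle of the tongs' left arm, rad (the right arm always has the same): 0 = open at rest, about 0.083 = jaws 44 mm apart, 0.18 = fully closed
- tongs_grip (a point): centre between the two blue thumb grips (each 44 mm long, 20 mm high), on the centre line at half height: 105 mm ahead of the pin, 10 mm above the underside. Outside width over the grips: 57 mm open at rest, 40 mm with the jaws on the ring. The spring pushes back with 4 N (open) to 7 N (on the ring) per grip; squeezed to 50 mm the tongs can be carried
- tongs_jaws (a point): centre between the two blue jaw pads (each 36 mm long, 20 mm high, 5 mm thick), on the centre line at half height: 207 mm ahead of the pin, 10 mm above the underside. Inner faces 78 mm apart at rest, 64 mm when the grips are squeezed to 50 mm; 1 mm less over the grips brings the jaws 2 mm closer; parallel when 44 mm apart
- tin: closed aluminium formula tin with a yellow band and white lid, standing, 100 mm diameter, 132 mm high, 0.48 kg. Origin: centre of its underside. Leave alone
- scoop: blue measuring scoop, cup 36 mm diameter and 30 mm high with a 75 mm level handle along its +x. Origin: centre of the cup's underside. Leave alone
- bottle: empty clear plastic feeding bottle without its ring, standing, 60 mm diameter, 142 mm high. Origin: centre of its underside. Leave alone
- hood: clear domed bottle cap standing on its rim, 44 mm diameter, 52 mm high. Origin: centre of its underside. Leave alone
- mug: white mug, 76 mm diameter, 85 mm high, handle to its +y. Origin: centre of its underside. Leave alone
Not all that is in view belongs to the job. Leave any green or turquoise look-alike of the tub alone.

How it is judged (in metres and radians):
On the way, in this order (a step that is already met when the one before it is completed fails the run):
1. the grid is fully raised, let go, and stays up with the ring on it (value of joint lifter above 0.074 m and contact force between the fingers and tub below 0.3 N and z of ring in the frame of grid_top above -0.004 m and horizontal distance between ring and grid_top below 0.065 m), for 0.2 s.
2. the tongs are picked up in the gripper (height (world z) of tongs_grip above 0.03 m and contact force between the fingers and tongs above 1 N), for 0.2 s.
3. the jaws close on the ring while it still lies on the grid (z of ring in the frame of grid_top below 0.008 m and contact force between tongs and ring above 2 N and horizontal distance between tongs_jaws and ring below 0.022 m and contact force between the fingers and tongs above 3 N), for 0.1 s.
At the end, for the whole second after the job is handed in: the ring is still, gripped (over 2 N) within 35 mm of the jaws' centre, over 60 mm above the raised grid (slide above 74 of 80 mm); tongs held by the gripper (over 3 N), clear of the tub; gripper not touching the ring (z of ring in the frame of grid_top above 0.06 m and distance between ring and tongs_jaws below 0.035 m and value of joint tong_left between 0.06 and 0.11 rad and contact force between tongs and ring above 2 N and contact force between the fingers and tongs above 3 N and contact force between the fingers and ring below 0.2 N and contact force between tongs and tub below 0.3 N and linear speed of ring below 0.05 m/s and value of joint lifter above 0.074 m); the arm keeps its last pose, push and grip.
It fails at once if the gripper touches the ring itself (contact force between the fingers and ring above 0.3 N).
It fails at once if another thing on the counter is shifted or knocked over (distance of any of tin, scoop, bottle, hood, mug from where it was at the start of the episode above 0.03 m or angle between any of tin, bottle, hood, mug's own z axis and vertical above 0.5 rad).
It also fails if it takes over 72 s, if anything falls off the work surface, if the arm or the gripper's body presses on something with over 40 N, if the wrist force passes 120 N, or if a joint passes its speed limit or range.

## Working session

There is one attempt and no reset: what is moved stays moved. The work goes in short steps, Python scripts to look and compute and a shell command to move; the robot and the scene stay as the last step left them, time stands still between calls to the robot, and variables do not carry over. Pictures are saved under pics/ and viewed, about 8 in all and at most 12, crops included, and the job is handed in when it is done.

```bash
mkdir -p pics; ls
python3 - <<'E'
from plant import *
import cv2,numpy as np
for n in("scene","top"):
    s=snapshot(n); cv2.imwrite(f"pics/{n}0.png",cv2.cvtColor(s["color"],cv2.COLOR_RGB2BGR)); np.savez(f"/tmp/{n}0.npz",**s)
print(get_obs())
E
```

```text
pics
{'clock': 0.1, 'joint_pos': array([ 8.40589351e+01,  2.05869551e+01,  6.39481440e-01, -1.98789606e-02,
       -7.01370565e+01, -1.65042245e+01]), 'qvel': array([ 0.05960827, -0.11930729,  0.04473271,  0.01089139, -0.04074584,
        0.11336994]), 'tau': array([-1.41344633e-03, -5.84164739e+01,  2.93752152e+01,  7.01564983e+00,
        1.01522266e-02, -5.13149485e-05]), 'tool_pos': array([0.25759551, 0.62345272, 0.23971736]), 'orientation': array([-1.79993902e+02, -8.63569217e-02, -1.12452062e+02]), 'force': array([-0.37487661,  0.15260086, -0.91301706]), 'moment': array([-0.03859215,  0.06773134, -0.03766027]), 'opening': 0.08768094062898639}
```

View pics/top0.png

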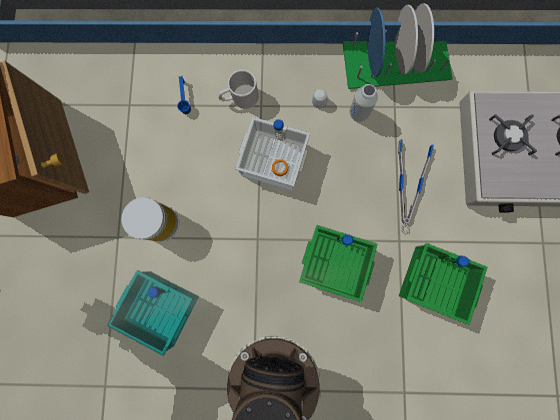

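View pics/scene0.png

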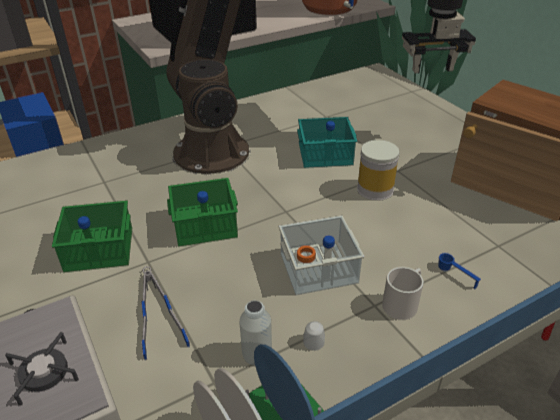

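The top view shows the wanted white/clear tub at (273,153), with its blue knob at (279,125) and the orange ring at (280,168).
- **Tub look-alikes:** green at (338,263) and (444,284), turquoise at (152,310). Their knobs are at (347,240), (463,262) and (153,292). Other blue items are the scoop (184,105) and the plate.
- **Tongs:** pin at (407,225), grips at (401,182) and (421,185), jaws at (401,145) and (432,150).

I choose the white tub. Next I measure these and check with a crop.

```bash
cat > h.py <<'E'
import numpy as np,cv2
from scipy.spatial.transform import Rotation as R
def pts(s):
    K=s["intrinsics"];z=s["z_map"];v,u=np.indices(z.shape)
    c=np.stack([(u-K[0,2])/K[0,0]*z,(v-K[1,2])/K[1,1]*z,z],-1)
    return (c-np.ravel(s["tvec"]))@R.from_rotvec(np.ravel(s["rvec"])).as_matrix()
def masks(s):
    h=cv2.cvtColor(s["color"],cv2.COLOR_RGB2HSV);ok=s["z_map"]>0
    H,S,V=h[...,0],h[...,1],h[...,2]
    return {"blue":(H>105)&(H<125)&(S>150)&(V>50)&ok,"orange":(H<12)&(S>170)&(V>120)&ok}
def blobs(s,col,box=None,mn=8):
    P=pts(s);m=masks(s)[col].astype(np.uint8)
    if box: k=np.zeros_like(m);k[box[1]:box[3],box[0]:box[2]]=1;m*=k
    n,l,st,c=cv2.connectedComponentsWithStats(m)
    for i in range(1,n):
        if st[i,4]>=mn:
            p=P[l==i];print(col,c[i].round(1),st[i,4],"med",np.median(p,0).round(4),"min",np.percentile(p,3,0).round(3),"max",np.percentile(p,97,0).round(3))
def save(s,name,box=None,f=1):
    im=cv2.cvtColor(s["color"],cv2.COLOR_RGB2BGR)
    if box: im=im[box[1]:box[3],box[0]:box[2]]
    cv2.imwrite("pics/"+name,cv2.resize(im,None,fx=f,fy=f,interpolation=cv2.INTER_CUBIC))
E
python3 - <<'E'
from h import *
for n in("top","scene"):
    s=dict(np.load(f"/tmp/{n}0.npz"));print(n)
    blobs(s,"blue");blobs(s,"orange")
    if n=="top":
        P=pts(s)
        for u,v in[(407,225),(144,216),(320,97),(370,90),(242,90),(257,120),(308,135),(297,187),(239,167),(273,385)]:print(u,v,P[v,u].round(3))
        save(s,"crop.png",(220,70,450,245),3)
E
```

```text
top
blue [182.8  99.2] 207 med [0.7545 0.2727 0.0274] min [0.727 0.253 0.002] max [0.824 0.283 0.033]
blue [278.  124.5] 78 med [ 0.646  -0.006   0.1409] min [ 0.638 -0.016  0.131] max [0.658 0.004 0.144]
blue [400.6 145.6] 19 med [ 0.6329 -0.3405  0.0203] min [ 0.621 -0.342  0.018] max [ 0.648 -0.338  0.024]
blue [430.1 150.9] 35 med [ 0.6199 -0.4221  0.018 ] min [ 0.608 -0.426  0.006] max [ 0.634 -0.418  0.023]
blue [401.  181.8] 51 med [ 0.5328 -0.3386  0.0183] min [ 0.512 -0.344  0.007] max [ 0.552 -0.336  0.024]
blue [420.  184.4] 49 med [ 0.526  -0.3898  0.0185] min [ 0.508 -0.396  0.006] max [ 0.543 -0.384  0.022]
blue [347.2 239.4] 82 med [ 0.3666 -0.1726  0.1411] min [ 0.355 -0.184  0.137] max [ 0.376 -0.163  0.144]
blue [462.1 261. ] 100 med [ 0.32   -0.4358  0.1408] min [ 0.311 -0.449  0.13 ] max [ 0.329 -0.428  0.144]
blue [152.  291.9] 68 med [0.2387 0.2766 0.1415] min [0.23  0.267 0.138] max [0.248 0.286 0.144]
407 225 [ 0.415 -0.353  0.01 ]
144 216 [0.416 0.313 0.131]
320 97 [ 0.762 -0.116  0.048]
370 90 [ 0.737 -0.233  0.144]
242 90 [0.8   0.106 0.008]
257 120 [0.678 
[... 802 characters left out ...]
533 0.2706 0.0256] min [0.729 0.249 0.008] max [0.829 0.281 0.032]
blue [167.  302.1] 36 med [ 0.5347 -0.3422  0.0208] min [ 0.514 -0.346  0.017] max [ 0.552 -0.339  0.025]
blue [143.3 308. ] 34 med [ 0.5237 -0.3921  0.0209] min [ 0.507 -0.398  0.019] max [ 0.543 -0.387  0.024]
blue [185.  336.7] 40 med [ 0.6404 -0.3437  0.0201] min [ 0.622 -0.346  0.011] max [ 0.654 -0.341  0.024]
blue [143.6 348.9] 38 med [ 0.6277 -0.4261  0.0196] min [ 0.604 -0.43   0.008] max [ 0.64  -0.421  0.023]
orange [310.1 249.8] 31 med [0.5668 0.0041 0.0387] min [ 0.548 -0.01   0.034] max [0.585 0.009 0.041]
orange [300.3 253.5] 26 med [ 0.5642 -0.0237  0.0377] min [ 0.549 -0.03   0.026] max [ 0.583 -0.015  0.041]
```

View pics/crop.png

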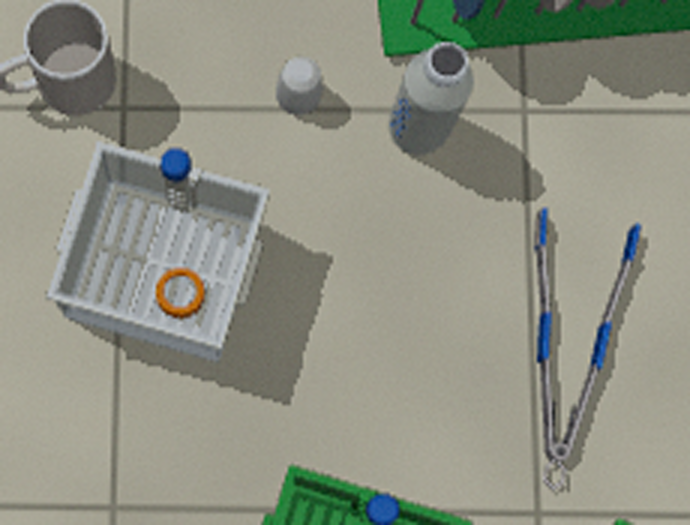

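The crop confirms the choice: clear tub with blue knob at (175,165) and orange ring inside at (180,292). Tongs have their pin at (560,455) and jaws up at (542,228) and (634,243). Next, a helper that converts world waypoints into rows.

```bash
cat > way.py <<'E'
# python3 way.py 'x y z yaw' ... : shares for successive calls, from the measured pose
import sys,numpy as np
from scipy.spatial.transform import Rotation as R
from plant import *
o=get_obs();p=np.array(o["tool_pos"]);r=R.from_euler("xyz",o["orientation"],degrees=True)
print("now",o["clock"],p.round(4),o["orientation"].round(2),o["joint_pos"].round(1),o["force"].round(1),round(o["opening"],4))
for a in sys.argv[1:]:
    x,y,z,w=map(float,a.split());t=np.array([x,y,z]);q=R.from_euler("xyz",[180,0,w],degrees=True)
    d=r.inv().apply(t-p);v=(r.inv()*q).as_rotvec(degrees=True)
    print(a,"->",(d/.2).round(3).tolist(),(v/360).round(4).tolist(),"rows>=",int(np.ceil(max(np.linalg.norm(d)/.0417,np.linalg.norm(v)/7.16))))
    p,r=t,q
E
python3 way.py '.258 .46 .25 -146' '.36 .30 .25 -180' '.49 .15 .25 163' '.60 .03 .25 163'
```

```text
now 0.1 [0.2576 0.6235 0.2397] [-1.7999e+02 -9.0000e-02 -1.1245e+02] [ 84.1  20.6   0.6  -0.  -70.1 -16.5] [-0.4  0.2 -0.9] 0.0877
.258 .46 .25 -146 -> [0.755, -0.314, -0.05] [-0.0001, -0.0002, 0.0932] rows>= 5
.36 .30 .25 -180 -> [0.025, -0.948, -0.0] [0.0, -0.0, 0.0944] rows>= 5
.49 .15 .25 163 -> [-0.65, -0.75, -0.0] [-0.0, -0.0, 0.0472] rows>= 5
.60 .03 .25 163 -> [-0.701, -0.413, -0.0] [0.0, 0.0, 0.0] rows>= 4
```

```bash
python3 -m handwheel '[[[0.755,-0.314,-0.05],[0,0,0.0932]],[[0.755,-0.314,-0.05],[0,0,0.0932]],[[0.755,-0.314,-0.05],[0,0,0.0932]],[[0.755,-0.314,-0.05],[0,0,0.0932]],[[0.755,-0.314,-0.05],[0,0,0.0932]]]' -1
python3 -m handwheel '[[[0.025,-0.948,0],[0,0,0.0944]],[[0.025,-0.948,0],[0,0,0.0944]],[[0.025,-0.948,0],[0,0,0.0944]],[[0.025,-0.948,0],[0,0,0.0944]],[[0.025,-0.948,0],[0,0,0.0944]]]'
python3 -m handwheel '[[[-0.65,-0.75,0],[0,0,0.0472]],[[-0.65,-0.75,0],[0,0,0.0472]],[[-0.65,-0.75,0],[0,0,0.0472]],[[-0.65,-0.75,0],[0,0,0.0472]],[[-0.65,-0.75,0],[0,0,0.0472]]]'
python3 -m handwheel '[[[-0.701,-0.413,0],[0,0,0]],[[-0.701,-0.413,0],[0,0,0]],[[-0.701,-0.413,0],[0,0,0]],[[-0.701,-0.413,0],[0,0,0]],[[-0.701,-0.413,0],[0,0,0]]]'
python3 way.py '.649 -.008 .25 163' '.649 -.008 .126 163'
python3 - <<'E'
from h import *
from plant import *
s=snapshot("wrist");blobs(s,"blue");blobs(s,"orange");save(s,"w1.png")
E
```

```text
clock: 0.52
tool_pos: [0.2578, 0.4541, 0.2512]
orientation: [180.0, -0.1, -146.5]
force: [-0.9, -0.7, -1.2]
opening: 0.0879
clock: 0.93
tool_pos: [0.3607, 0.297, 0.2505]
orientation: [-180.0, -0.0, 179.6]
force: [0.9, -0.0, -0.6]
opening: 0.0875
clock: 1.35
tool_pos: [0.4912, 0.1479, 0.2505]
orientation: [-180.0, -0.0, 163.0]
force: [0.3, 1.4, -0.6]
opening: 0.0875
clock: 1.77
tool_pos: [0.6029, 0.0259, 0.2491]
orientation: [-179.9, -0.1, 162.8]
force: [0.1, 1.2, -0.0]
opening: 0.0878
now 1.7667 [0.6029 0.0259 0.2491] [-1.7988e+02 -5.0000e-02  1.6280e+02] [ 21.   13.6  -8.    0.1 -68.5 -38.3] [ 0.1  1.2 -0. ] 0.0878
.649 -.008 .25 163 -> [-0.27, -0.094, -0.005] [-0.0003, -0.0001, -0.0006] rows>= 2
.649 -.008 .126 163 -> [-0.0, -0.0, 0.62] [0.0, 0.0, 0.0] rows>= 3
blue [206.4 190.4] 697 med [ 0.6496 -0.0068  0.1423] min [ 0.64  -0.016  0.14 ] max [0.659 0.003 0.144]
blue [230.2 380.7] 17 med [0.7393 0.2501 0.0304] min [0.733 0.248 0.029] max [0.745 0.253 0.032]
```

View pics/w1.png

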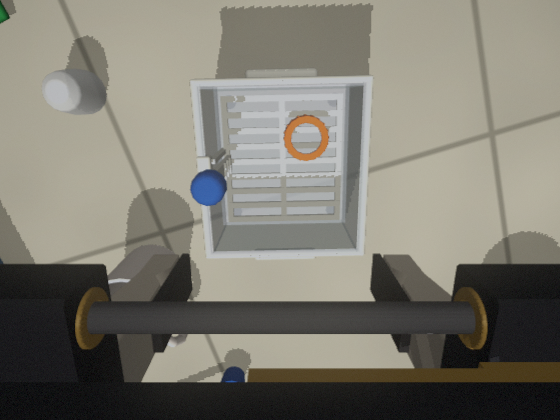

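The wrist view shows the knob at (208,188) and the ring at (306,138) on the grid. The knob position agrees at (0.6496, -0.0068). I go down and grip it.

```bash
python3 -m handwheel '[[[-0.27,-0.098,0],[0,0,-0.0006]],[[-0.27,-0.098,0],[0,0,-0.0006]],[[-0.27,-0.098,0],[0,0,-0.0006]]]'
python3 -m handwheel '[[[0,0,0.3],[0,0,0]],[[0,0,0.45],[0,0,0]],[[0,0,0.62],[0,0,0]],[[0,0,0.62],[0,0,0]],[[0,0,0.62],[0,0,0]]]'
python3 way.py '.6496 -.0068 .126 163'
```

```text
clock: 2.07
tool_pos: [0.6473, -0.0053, 0.2494]
orientation: [-179.9, -0.1, 163.2]
force: [0.0, -0.1, -0.0]
opening: 0.0876
clock: 2.48
tool_pos: [0.6443, -0.0038, 0.1253]
orientation: [-179.8, -0.2, 163.3]
force: [0.4, 0.4, 1.6]
opening: 0.0876
now 2.4833 [ 0.6443 -0.0038  0.1253] [-179.84   -0.23  163.29] [ 17.   23.  -11.6   0.  -55.7 -33.7] [0.4 0.4 1.6] 0.0876
.6496 -.0068 .126 163 -> [-0.03, -0.007, -0.003] [-0.0005, -0.0006, 0.0008] rows>= 1
```

```bash
python3 -m handwheel '[[[-0.03,-0.007,0],[0,0,0]],[[-0.03,-0.007,0],[0,0,0]],[[-0.03,-0.007,0],[0,0,0]]]'
python3 -m handwheel '[[[0,0,0],[0,0,0]],[[0,0,0],[0,0,0]],[[0,0,0],[0,0,0]],[[0,0,0],[0,0,0]],[[0,0,0],[0,0,0]]]' 1
python3 -m handwheel '[[[0,0,0],[0,0,0]],[[0,0,0],[0,0,0]],[[0,0,0],[0,0,0]],[[0,0,0],[0,0,0]],[[0,0,0],[0,0,0]]]'
python3 way.py '.6496 -.0068 .126 163'
```

```text
clock: 2.73
tool_pos: [0.6531, -0.0068, 0.1295]
orientation: [179.9, 0.2, 163.3]
force: [0.1, 0.4, -0.4]
opening: 0.0876
clock: 3.15
tool_pos: [0.6513, -0.0072, 0.1267]
orientation: [180.0, 0.0, 163.2]
force: [0.6, 0.8, 0.2]
opening: 0.0594
clock: 3.57
tool_pos: [0.6505, -0.0071, 0.1263]
orientation: [-180.0, -0.1, 163.2]
force: [-11.3, 7.0, 5.5]
opening: 0.0264
now 3.5667 [ 0.6505 -0.0071  0.1263] [-1.7997e+02 -1.0000e-01  1.6323e+02] [ 16.5  23.4 -10.8  -0.  -55.9 -33.3] [-11.3   7.    5.5] 0.0264
.6496 -.0068 .126 163 -> [0.005, 0.0, 0.001] [-0.0001, -0.0003, 0.0006] rows>= 1
```

```bash
python3 -m handwheel '[[[0,0,-0.02],[0,0,0]],[[0,0,-0.05],[0,0,0]],[[0,0,-0.08],[0,0,0]],[[0,0,-0.11],[0,0,0]],[[0,0,-0.14],[0,0,0]]]'
python3 -m handwheel '[[[0,0,-0.03],[0,0,0]],[[0,0,-0.06],[0,0,0]],[[0,0,-0.09],[0,0,0]],[[0,0,-0.12],[0,0,0]],[[0,0,-0.15],[0,0,0]]]'
python3 -m handwheel '[[[0,0,-0.03],[0,0,0]],[[0,0,-0.06],[0,0,0]],[[0,0,-0.085],[0,0,0]],[[0,0,-0.1],[0,0,0]],[[0,0,-0.11],[0,0,0]]]'
python3 -m handwheel '[[[0,0,0],[0,0,0]],[[0,0,0],[0,0,0]],[[0,0,0],[0,0,0]]]'
python3 - <<'E'
from h import *
from plant import *
s=snapshot("scene");blobs(s,"blue",(280,150,400,300));blobs(s,"orange",(250,150,400,300));save(s,"s1.png",(220,120,430,320),3)
E
```

```text
clock: 3.98
tool_pos: [0.6495, -0.0068, 0.1536]
orientation: [-180.0, -0.2, 163.2]
force: [-4.1, 3.4, -8.5]
opening: 0.0244
clock: 4.4
tool_pos: [0.6494, -0.0068, 0.1837]
orientation: [-180.0, -0.2, 163.2]
force: [-4.9, 3.6, -7.5]
opening: 0.0245
clock: 4.82
tool_pos: [0.6495, -0.0068, 0.2059]
orientation: [-180.0, -0.2, 163.2]
force: [-5.6, 4.1, -7.3]
opening: 0.0243
clock: 5.07
tool_pos: [0.6495, -0.0068, 0.2062]
orientation: [-180.0, -0.2, 163.2]
force: [-6.2, 4.8, -3.6]
opening: 0.0243
orange [307.1 226. ] 73 med [ 0.5671 -0.0065  0.118 ] min [ 0.547 -0.03   0.106] max [0.587 0.009 0.121]
```

View pics/s1.png

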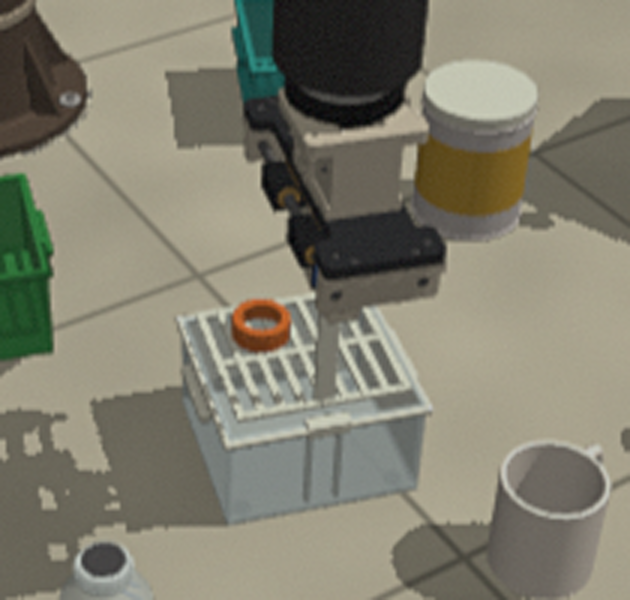

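The crop shows the grid raised above the rim with the ring on it at (262,325), top at about 0.119 m. I pull a little more to confirm the stop.

```bash
python3 -m handwheel '[[[0,0,-0.008],[0,0,0]],[[0,0,-0.015],[0,0,0]],[[0,0,-0.015],[0,0,0]],[[0,0,-0.015],[0,0,0]]]'
python3 -m handwheel '[[[0,0,0.015],[0,0,0]],[[0,0,0.015],[0,0,0]],[[0,0,0.015],[0,0,0]]]'
```

```text
clock: 5.45
tool_pos: [0.6493, -0.0068, 0.2068]
orientation: [-179.9, -0.3, 163.2]
force: [-2.5, 3.5, -25.1]
opening: 0.024
clock: 5.7
tool_pos: [0.6496, -0.0069, 0.2065]
orientation: [-180.0, -0.2, 163.2]
force: [-8.2, 5.6, -10.5]
opening: 0.0244
```

```bash
python3 -m handwheel '[[[0,0,0],[0,0,0]],[[0,0,0],[0,0,0]],[[0,0,0],[0,0,0]],[[0,0,0],[0,0,0]],[[0,0,0],[0,0,0]]]' -1
python3 -m handwheel '[[[0,0,0],[0,0,0]],[[0,0,0],[0,0,0]],[[0,0,0],[0,0,0]],[[0,0,0],[0,0,0]],[[0,0,0],[0,0,0]]]'
python3 -m handwheel '[[[0,0,-0.1],[0,0,0]],[[0,0,-0.25],[0,0,0]],[[0,0,-0.4],[0,0,0]],[[0,0,-0.45],[0,0,0]],[[0,0,-0.45],[0,0,0]]]'
python3 way.py '.63 -.12 .29 130' '.58 -.24 .25 97' '.535 -.364 .2 79.6'
```

```text
clock: 6.12
tool_pos: [0.6528, -0.0075, 0.2087]
orientation: [179.9, 0.2, 163.3]
force: [-0.7, 0.3, -0.3]
opening: 0.0522
clock: 6.53
tool_pos: [0.6514, -0.0072, 0.2065]
orientation: [-180.0, 0.0, 163.2]
force: [0.5, -1.3, 0.3]
opening: 0.0844
clock: 6.95
tool_pos: [0.6528, -0.0071, 0.3006]
orientation: [179.9, 0.3, 163.3]
force: [0.8, 0.5, -0.3]
opening: 0.0877
now 6.95 [ 0.6528 -0.0071  0.3006] [179.86   0.33 163.26] [ 16.5  16.6   2.7   0.1 -75.8 -33.3] [ 0.8  0.5 -0.3] 0.0877
.63 -.12 .29 130 -> [-0.053, -0.573, 0.052] [0.0006, 0.0008, 0.0924] rows>= 5
.58 -.24 .25 97 -> [-0.299, -0.577, 0.2] [0.0, -0.0, 0.0917] rows>= 5
.535 -.364 .2 79.6 -> [-0.588, -0.299, 0.25] [0.0, -0.0, 0.0483] rows>= 4
```

```bash
python3 -m handwheel '[[[-0.053,-0.573,0.052],[0,0,0.0924]],[[-0.053,-0.573,0.052],[0,0,0.0924]],[[-0.053,-0.573,0.052],[0,0,0.0924]],[[-0.053,-0.573,0.052],[0,0,0.0924]],[[-0.053,-0.573,0.052],[0,0,0.0924]]]'
python3 -m handwheel '[[[-0.299,-0.577,0.2],[0,0,0.0917]],[[-0.299,-0.577,0.2],[0,0,0.0917]],[[-0.299,-0.577,0.2],[0,0,0.0917]],[[-0.299,-0.577,0.2],[0,0,0.0917]],[[-0.299,-0.577,0.2],[0,0,0.0917]]]'
python3 -m handwheel '[[[-0.588,-0.299,0.25],[0,0,0.0483]],[[-0.588,-0.299,0.25],[0,0,0.0483]],[[-0.588,-0.299,0.25],[0,0,0.0483]],[[-0.588,-0.299,0.25],[0,0,0.0483]],[[-0.588,-0.299,0.25],[0,0,0.0483]]]'
python3 -m handwheel '[[[0,0,0],[0,0,0]],[[0,0,0],[0,0,0]]]'
python3 way.py '.53 -.365 .1 79.6'
python3 - <<'E'
from h import *
from plant import *
s=snapshot("wrist");blobs(s,"blue",mn=40);save(s,"w2.png")
s=snapshot("scene");blobs(s,"orange",(250,150,400,300));blobs(s,"blue",(300,150,400,300));P=pts(s)
E
```

```text
clock: 7.37
tool_pos: [0.6274, -0.1219, 0.285]
orientation: [-179.9, -0.1, 129.4]
force: [0.4, 0.4, -0.9]
opening: 0.0877
clock: 7.78
tool_pos: [0.5758, -0.2424, 0.2438]
orientation: [-179.8, -0.1, 96.4]
force: [0.6, 0.5, -1.3]
opening: 0.0879
clock: 8.2
tool_pos: [0.5304, -0.3663, 0.1929]
orientation: [-179.7, -0.0, 79.4]
force: [0.1, 0.5, 0.7]
opening: 0.0874
clock: 8.37
tool_pos: [0.5335, -0.3636, 0.196]
orientation: [-180.0, -0.0, 79.6]
force: [-0.4, -0.1, 0.4]
opening: 0.0874
now 8.3667 [ 0.5335 -0.3636  0.196 ] [-180.     -0.     79.59] [-17.   19.5  -6.8  -0.  -63.7 -83.4] [-0.4 -0.1  0.4] 0.0874
.53 -.365 .1 79.6 -> [-0.01, -0.016, 0.48] [-0.0, -0.0, -0.0] rows>= 3
blue [249.4 185.1] 221 med [ 0.5247 -0.3914  0.0203] min [ 0.506 -0.397  0.019] max [ 0.545 -0.386  0.022]
blue [305.3 184.8] 230 med [ 0.5333 -0.3411  0.0204] min [ 0.514 -0.344  0.019] max [ 0.554 -0.338  0.022]
blue [237.6 284.5] 117 med [ 0.6222 -0.4241  0.0205] min [ 0.607 -0.428  0.019] max [ 0.637 -0.42   0.022]
blue [320.6 283.1] 118 med [ 0.6352 -0.3422  0.0205] min [ 0.62  -0.345  0.019] max [ 0.651 -0.34   0.022]
orange [306.9 226.1] 71 med [ 0.5672 -0.0076  0.1179] min [ 0.548 -0.029  0.107] max [0.586 0.009 0.121]
blue [330.1 212.2] 112 med [ 0.6555 -0.0124  0.2197] min [ 0.643 -0.02   0.209] max [ 0.663 -0.002  0.224]
```

View pics/w2.png

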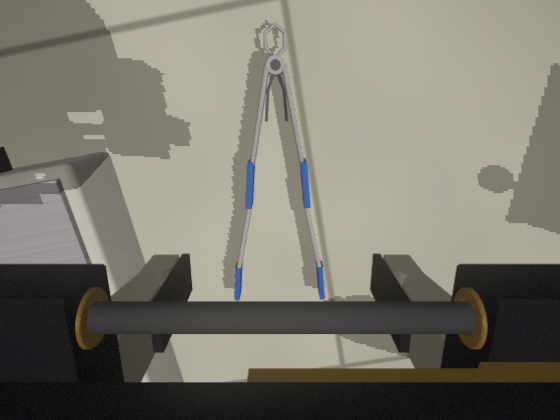

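The wrist view shows the tongs clear below: grips at (249,185) and (305,185), jaws at (238,285) and (321,283), pin at (275,65). Grip centre is (0.529, -0.366) and the tongs' yaw is -9.7°. I descend in stages.

```bash
python3 -m handwheel '[[[-0.015,-0.02,0.15],[0,0,-0.002]],[[-0.015,-0.02,0.3],[0,0,-0.002]],[[-0.015,-0.02,0.45],[0,0,-0.002]],[[-0.015,-0.02,0.6],[0,0,-0.002]],[[-0.015,-0.02,0.7],[0,0,-0.002]]]'
python3 -m handwheel '[[[0,0,0],[0,0,0]],[[0,0,0],[0,0,0]],[[0,0,0],[0,0,0]],[[0,0,0],[0,0,0]]]'
python3 way.py '.529 -.3663 .0165 80.3'
```

```text
clock: 8.88
tool_pos: [0.5286, -0.3646, 0.054]
orientation: [-179.9, -0.0, 80.4]
force: [-0.5, -0.4, 0.0]
opening: 0.0878
clock: 9.22
tool_pos: [0.5304, -0.3663, 0.0584]
orientation: [179.8, 0.0, 80.4]
force: [-0.4, -0.4, 0.8]
opening: 0.0873
now 9.2167 [ 0.5304 -0.3663  0.0584] [1.7981e+02 5.0000e-02 8.0350e+01] [-17.3  26.9 -15.6   0.  -47.3 -82.4] [-0.4 -0.4  0.8] 0.0873
.529 -.3663 .0165 80.3 -> [-0.001, -0.008, 0.21] [0.0005, 0.0001, 0.0001] rows>= 2
```

```bash
python3 -m handwheel '[[[0,-0.007,0.05],[0,0,0]],[[0,-0.007,0.1],[0,0,0]],[[0,-0.007,0.15],[0,0,0]],[[0,-0.007,0.19],[0,0,0]],[[0,-0.007,0.205],[0,0,0]]]'
python3 -m handwheel '[[[0,0,0],[0,0,0]],[[0,0,0],[0,0,0]],[[0,0,0],[0,0,0]],[[0,0,0],[0,0,0]]]'
python3 -m handwheel '[[[0,0,0],[0,0,0]],[[0,0,0],[0,0,0]],[[0,0,0],[0,0,0]],[[0,0,0],[0,0,0]],[[0,0,0],[0,0,0]]]' -0.12
python3 -m handwheel '[[[0,0,0],[0,0,0]],[[0,0,0],[0,0,0]],[[0,0,0],[0,0,0]],[[0,0,0],[0,0,0]],[[0,0,0],[0,0,0]]]'
python3 -m handwheel '[[[0,0,0],[0,0,0]],[[0,0,0],[0,0,0]],[[0,0,0],[0,0,0]],[[0,0,0],[0,0,0]],[[0,0,0],[0,0,0]]]'
```

```text
clock: 9.63
tool_pos: [0.5265, -0.3656, 0.0142]
orientation: [-179.9, -0.0, 80.3]
force: [-7.1, 10.2, 30.0]
opening: 0.0875
clock: 9.97
tool_pos: [0.5273, -0.3659, 0.0148]
orientation: [-180.0, -0.0, 80.3]
force: [-0.1, 0.5, 0.2]
opening: 0.0878
clock: 10.38
tool_pos: [0.5274, -0.3659, 0.0152]
orientation: [180.0, 0.0, 80.3]
force: [0.6, -0.5, -0.3]
opening: 0.0598
clock: 10.8
tool_pos: [0.5275, -0.3659, 0.0152]
orientation: [180.0, 0.0, 80.3]
force: [0.6, 0.1, 0.1]
opening: 0.0493
clock: 11.22
tool_pos: [0.5275, -0.3659, 0.0152]
orientation: [180.0, 0.0, 80.3]
force: [0.5, -1.1, 0.3]
opening: 0.0489
```

```bash
python3 -m handwheel '[[[0,0,-0.02],[0,0,0]],[[0,0,-0.06],[0,0,0]],[[0,0,-0.1],[0,0,0]],[[0,0,-0.15],[0,0,0]],[[0,0,-0.2],[0,0,0]]]'
python3 -m handwheel '[[[0,0,-0.1],[0,0,0]],[[0,0,-0.25],[0,0,0]],[[0,0,-0.4],[0,0,0]],[[0,0,-0.55],[0,0,0]],[[0,0,-0.7],[0,0,0]]]'
python3 -m handwheel '[[[0,0,-0.1],[0,0,0]],[[0,0,-0.2],[0,0,0]],[[0,0,-0.25],[0,0,0]],[[0,0,-0.25],[0,0,0]],[[0,0,-0.25],[0,0,0]]]'
python3 way.py
python3 - <<'E'
from h import *
from plant import *
s=snapshot("wrist");blobs(s,"blue",mn=40);save(s,"w3.png")
E
```

```text
clock: 11.63
tool_pos: [0.5276, -0.366, 0.0565]
orientation: [180.0, 0.0, 80.3]
force: [0.1, 0.3, -1.1]
opening: 0.0491
clock: 12.05
tool_pos: [0.5272, -0.3658, 0.1979]
orientation: [179.9, 0.0, 80.3]
force: [1.0, -0.5, -1.5]
opening: 0.0493
clock: 12.47
tool_pos: [0.5273, -0.3657, 0.2453]
orientation: [180.0, -0.0, 80.3]
force: [-0.6, 1.1, -0.8]
opening: 0.0493
now 12.4667 [ 0.5273 -0.3657  0.2453] [ 1.7995e+02 -2.0000e-02  8.0280e+01] [-17.4  17.3  -3.4  -0.  -69.3 -82.3] [-0.6  1.1 -0.8] 0.0493
blue [231.4 288.8] 260 med [ 0.5235 -0.3872  0.2505] min [ 0.516 -0.39   0.25 ] max [ 0.528 -0.385  0.251]
blue [329.8 289.2] 254 med [ 0.5306 -0.3447  0.2505] min [ 0.524 -0.348  0.249] max [ 0.536 -0.343  0.252]
```

View pics/w3.png

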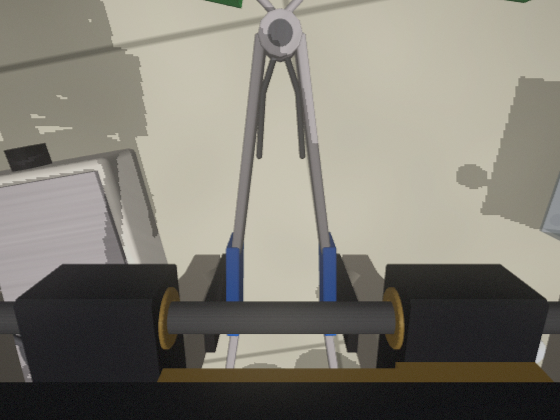

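The tongs are held, with the grips between the pads at (235,290) and (330,290) and the opening at 49 mm. Next I refine the ring position, using the knob position (known from gripping) as the camera reference, and get the rows for the transit.

```bash
python3 way.py '.52 -.20 .285 78' '.467 -.01 .285 73' '.465 .024 .285 73'
python3 - <<'E'
from h import *
from plant import *
def ring(s,box):
    h=cv2.cvtColor(s["color"],cv2.COLOR_RGB2HSV);P=pts(s)
    m=(h[...,0]<18)&(h[...,1]>120)&(s["z_map"]>0);k=np.zeros_like(m);k[box[1]:box[3],box[0]:box[2]]=1
    p=P[m&k];print(len(p),"med",np.median(p,0).round(4),"mid",((np.percentile(p,3,0)+np.percentile(p,97,0))/2).round(4),np.ptp(p,0).round(3))
ring(dict(np.load("/tmp/top0.npz")),(255,150,305,190))
t=snapshot("top");ring(t,(240,140,310,190));blobs(t,"blue",(240,80,320,150))
s=snapshot("scene");ring(s,(270,190,350,290))
E
```

```text
now 12.5167 [ 0.5269 -0.3655  0.2442] [-1.7994e+02 -5.0000e-02  8.0280e+01] [-17.4  17.3  -3.5  -0.  -69.2 -82.3] [ 0.3  0.4 -0.7] 0.0492
.52 -.20 .285 78 -> [0.81, -0.174, -0.203] [-0.0002, -0.0001, 0.0063] rows>= 5
.467 -.01 .285 73 -> [0.874, -0.457, -0.0] [0.0, -0.0, 0.0139] rows>= 5
.465 .024 .285 73 -> [0.16, -0.059, -0.0] [0.0, 0.0, 0.0] rows>= 1
111 med [ 0.5619 -0.0089  0.0372] mid [ 0.5651 -0.0082  0.0323] [0.04  0.041 0.023]
105 med [ 0.5598 -0.0089  0.1174] mid [ 0.5653 -0.0091  0.1117] [0.042 0.043 0.02 ]
blue [276.7 111.7] 97 med [ 0.6453 -0.0066  0.2211] min [ 0.638 -0.016  0.209] max [0.658 0.005 0.225]
244 med [ 0.57   -0.0117  0.1153] mid [ 0.5681 -0.0103  0.1115] [0.167 0.102 0.123]
```

```bash
python3 -m handwheel '[[[0.15,-0.03,-0.1],[0,0,0.006]],[[0.3,-0.06,-0.2],[0,0,0.006]],[[0.47,-0.1,-0.2],[0,0,0.006]],[[0.64,-0.14,-0.2],[0,0,0.006]],[[0.81,-0.174,-0.2],[0,0,0.006]]]'
python3 -m handwheel '[[[0.17,-0.09,0],[0,0,0.014]],[[0.34,-0.18,0],[0,0,0.014]],[[0.52,-0.27,0],[0,0,0.014]],[[0.7,-0.36,0],[0,0,0.014]],[[0.874,-0.457,0],[0,0,0.014]]]'
python3 -m handwheel '[[[0.1,-0.03,0],[0,0,0]],[[0.15,-0.05,0],[0,0,0]],[[0.15,-0.05,0],[0,0,0]],[[0.15,-0.05,0],[0,0,0]],[[0.15,-0.05,0],[0,0,0]]]'
python3 -m handwheel '[[[0,0,0],[0,0,0]],[[0,0,0],[0,0,0]],[[0,0,0],[0,0,0]]]'
python3 way.py '.4665 .022 .285 73' '.4665 .022 .16 73'
python3 - <<'E'
from h import *
from plant import *
for n,b in(("top",(200,60,330,210)),("scene",(200,60,400,300))):
    s=snapshot(n);blobs(s,"blue",b,mn=5);save(s,n+"4.png",(180,60,440,300) if n=="scene" else (180,40,360,260),2.5)
E
```

```text
clock: 13.03
tool_pos: [0.5196, -0.1989, 0.2841]
orientation: [-179.9, -0.0, 78.1]
force: [1.2, 0.4, -1.3]
opening: 0.0491
clock: 13.45
tool_pos: [0.4658, -0.009, 0.2841]
orientation: [-179.9, 0.1, 73.1]
force: [0.2, 0.9, -0.9]
opening: 0.0493
clock: 13.87
tool_pos: [0.4661, 0.0204, 0.2846]
orientation: [-179.9, 0.1, 73.1]
force: [-0.9, -0.1, -0.4]
opening: 0.0492
clock: 14.12
tool_pos: [0.4661, 0.0203, 0.285]
orientation: [-180.0, 0.0, 73.0]
force: [-0.3, 0.6, -0.5]
opening: 0.0491
now 14.1167 [0.4661 0.0203 0.285 ] [-1.7998e+02  2.0000e-02  7.3010e+01] [  26.8   -1.2  -20.3    0.   -71.  -133.8] [-0.3  0.6 -0.5] 0.0491
.4665 .022 .285 73 -> [0.009, -0.001, -0.0] [-0.0001, 0.0001, 0.0] rows>= 1
.4665 .022 .16 73 -> [0.0, -0.0, 0.625] [0.0, 0.0, 0.0] rows>= 3
blue [279.5 110.5] 28 med [ 0.6485 -0.0133  0.2214] min [ 0.607 -0.018  0.217] max [ 0.657 -0.009  0.305]
blue [291.7 141.2] 32 med [ 0.5537 -0.0417  0.2895] min [ 0.54  -0.046  0.288] max [ 0.57  -0.036  0.292]
blue [330.  125.1] 67 med [0.2449 0.2707 0.1379] min [0.229 0.261 0.128] max [0.253 0.285 0.144]
blue [304.2 136.8] 50 med [0.4741 0.0374 0.2878] min [0.457 0.032 0.275] max [0.492 0.045 0.292]
blue [286.2 141.4] 13 med [ 0.4743 -0.0076  0.2887] min [ 0.462 -0.01   0.278] max [ 0.477 -0.002  0.291]
blue [323.2 161.6] 64 med [0.5774 0.0188 0.2862] min [0.524 0.015 0.247] max [0.592 0.053 0.292]
blue [292.1 163.3] 18 med [ 0.5576 -0.0427  0.2905] min [ 0.542 -0.048  0.29 ] max [ 0.572 -0.038  0.292]
blue [203.1 196.6] 74 med [ 0.3754 -0.1764  0.1393] min [ 0.363 -0.185  0.126] max [ 0.381 -0.166  0.144]
blue [330.2 212. ] 109 med [ 0.6558 -0.0123  0.2194] min [ 0.643 -0.02   0.209] max [ 0.663 -0.002  0.224]
```

View pics/scene4.png

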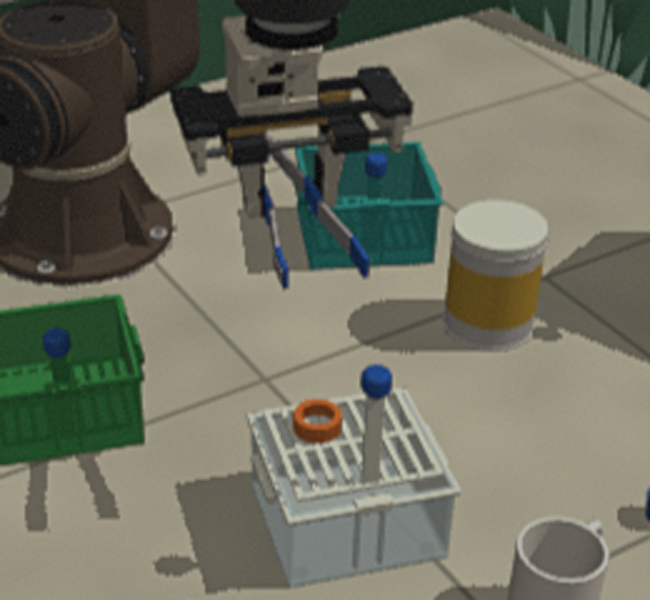

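The scene crop shows the tongs level, with the jaws at (283,270) and (360,255) toward the far side. The ring at (318,420) is on the raised grid. The jaws' midpoint and the ring agree within about 2 mm in this camera. I descend to just above the ring.

```bash
python3 -m handwheel '[[[0.008,0,0.1],[0,0,0]],[[0.008,0,0.25],[0,0,0]],[[0.008,0,0.4],[0,0,0]],[[0.008,0,0.55],[0,0,0]],[[0.008,0,0.68],[0,0,0]]]'
python3 -m handwheel '[[[0,0,0.02],[0,0,0]],[[0,0,0.02],[0,0,0]],[[0,0,0.02],[0,0,0]],[[0,0,0.02],[0,0,0]],[[0,0,0.02],[0,0,0]]]'
python3 way.py '.4665 .022 .1175 73'
python3 - <<'E'
from h import *
from plant import *
s=snapshot("scene");blobs(s,"blue",(200,130,400,300),mn=5);save(s,"s5.png",(230,130,390,270),4)
E
```

```text
clock: 14.63
tool_pos: [0.4661, 0.0223, 0.1476]
orientation: [-180.0, -0.0, 73.1]
force: [0.5, 0.2, -0.7]
opening: 0.0489
clock: 15.05
tool_pos: [0.4676, 0.0231, 0.1468]
orientation: [179.9, -0.1, 73.1]
force: [-0.8, 0.6, -1.0]
opening: 0.0491
now 15.05 [0.4676 0.0231 0.1468] [ 1.7986e+02 -1.1000e-01  7.3110e+01] [  27.     5.9  -32.3    0.   -51.7 -133.9] [-0.8  0.6 -1. ] 0.0491
.4665 .022 .1175 73 -> [-0.007, -0.004, 0.147] [0.0004, -0.0003, 0.0003] rows>= 1
blue [304.2 186.9] 36 med [0.4759 0.0403 0.1511] min [0.458 0.037 0.141] max [0.49  0.046 0.154]
blue [287.3 191.5] 12 med [ 0.4718 -0.004   0.1506] min [ 0.461 -0.006  0.143] max [0.478 0.002 0.154]
blue [203.1 196.6] 73 med [ 0.3759 -0.1759  0.1392] min [ 0.362 -0.184  0.127] max [ 0.381 -0.167  0.144]
blue [327.7 212.5] 157 med [ 0.6518 -0.009   0.2156] min [ 0.564 -0.02   0.142] max [0.663 0.025 0.224]
blue [293.3 217.9] 19 med [ 0.5621 -0.0422  0.1523] min [ 0.545 -0.046  0.139] max [ 0.573 -0.036  0.154]
```

View pics/s5.png

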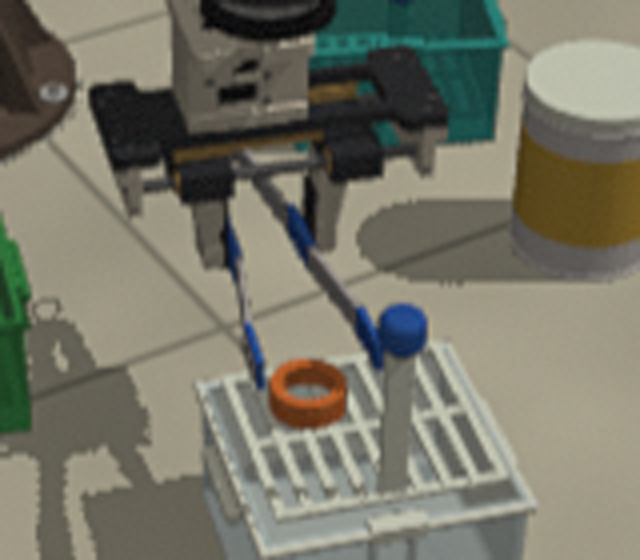

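The jaws at (258,365) and (370,340) straddle the ring at (308,395) from above. I lower 29 mm slowly, then close.

```bash
python3 -m handwheel '[[[0,0,0.03],[0,0,0]],[[-0.004,0,0.06],[0,0,0]],[[-0.004,0,0.09],[0,0,0]],[[-0.004,0,0.12],[0,0,0]],[[-0.004,0,0.14],[0,0,0]]]'
python3 -m handwheel '[[[0,0,0],[0,0,0]],[[0,0,0],[0,0,0]],[[0,0,0],[0,0,0]],[[0,0,0],[0,0,0]]]'
python3 way.py '.4665 .022 .1175 73'
```

```text
clock: 15.52
tool_pos: [0.4658, 0.0217, 0.1161]
orientation: [-179.9, 0.0, 73.1]
force: [-0.7, 0.5, -1.6]
opening: 0.0489
clock: 15.85
tool_pos: [0.4665, 0.022, 0.1174]
orientation: [180.0, -0.0, 73.1]
force: [0.0, -0.8, -0.9]
opening: 0.0489
now 15.85 [0.4665 0.022  0.1174] [ 1.7998e+02 -1.0000e-02  7.3100e+01] [  26.9    8.   -34.5    0.   -47.5 -133.8] [ 0.  -0.8 -0.9] 0.0489
.4665 .022 .1175 73 -> [0.0, -0.0, -0.001] [0.0001, -0.0, 0.0003] rows>= 1
```

```bash
python3 -m handwheel '[[[0,0,0],[0,0,0]],[[0,0,0],[0,0,0]],[[0,0,0],[0,0,0]],[[0,0,0],[0,0,0]],[[0,0,0],[0,0,0]]]' 0.04
python3 -m handwheel '[[[0,0,0],[0,0,0]],[[0,0,0],[0,0,0]],[[0,0,0],[0,0,0]],[[0,0,0],[0,0,0]],[[0,0,0],[0,0,0]]]' 0.2
python3 -m handwheel '[[[0,0,0],[0,0,0]],[[0,0,0],[0,0,0]],[[0,0,0],[0,0,0]],[[0,0,0],[0,0,0]],[[0,0,0],[0,0,0]]]'
```

```text
clock: 16.27
tool_pos: [0.4663, 0.0219, 0.1172]
orientation: [180.0, -0.0, 73.1]
force: [0.0, -0.0, -0.7]
opening: 0.0424
clock: 16.68
tool_pos: [0.4663, 0.0218, 0.1172]
orientation: [-180.0, 0.0, 73.1]
force: [0.1, 0.2, -0.2]
opening: 0.039
clock: 17.1
tool_pos: [0.4663, 0.0219, 0.1172]
orientation: [180.0, -0.0, 73.1]
force: [-0.1, 0.3, -0.3]
opening: 0.0392
```

The fingers stopped at 39 mm against a 35 mm command, so the jaws are on the ring. I lift about 115 mm gently.

```bash
python3 -m handwheel '[[[0,0,-0.01],[0,0,0]],[[0,0,-0.03],[0,0,0]],[[0,0,-0.06],[0,0,0]],[[0,0,-0.1],[0,0,0]],[[0,0,-0.14],[0,0,0]]]'
python3 -m handwheel '[[[0,0,-0.05],[0,0,0]],[[0,0,-0.1],[0,0,0]],[[0,0,-0.15],[0,0,0]],[[0,0,-0.2],[0,0,0]],[[0,0,-0.25],[0,0,0]]]'
python3 -m handwheel '[[[0,0,-0.05],[0,0,0]],[[0,0,-0.1],[0,0,0]],[[0,0,-0.14],[0,0,0]],[[0,0,-0.17],[0,0,0]],[[0,0,-0.185],[0,0,0]]]'
python3 -m handwheel '[[[0,0,0],[0,0,0]],[[0,0,0],[0,0,0]],[[0,0,0],[0,0,0]],[[0,0,0],[0,0,0]],[[0,0,0],[0,0,0]]]'
python3 - <<'E'
from h import *
from plant import *
s=snapshot("scene");blobs(s,"orange",(230,80,400,300));blobs(s,"blue",(230,80,400,300));save(s,"s6.png",(200,80,400,280),3)
print(get_obs()["opening"])
E
```

```text
clock: 17.52
tool_pos: [0.4664, 0.0219, 0.1461]
orientation: [180.0, -0.0, 73.1]
force: [-0.6, 0.2, -2.5]
opening: 0.0392
clock: 17.93
tool_pos: [0.4664, 0.0219, 0.1964]
orientation: [180.0, -0.0, 73.1]
force: [0.8, -0.3, -1.4]
opening: 0.0393
clock: 18.35
tool_pos: [0.4666, 0.022, 0.2332]
orientation: [180.0, -0.0, 73.1]
force: [0.4, 0.2, -1.6]
opening: 0.0388
clock: 18.77
tool_pos: [0.4661, 0.0218, 0.2317]
orientation: [-180.0, 0.0, 73.1]
force: [0.4, 0.2, -1.5]
opening: 0.0386
orange [311.6 180.8] 25 med [0.5577 0.0043 0.2324] min [ 0.548 -0.007  0.231] max [0.579 0.012 0.234]
orange [306.6 188.7] 15 med [ 0.5794 -0.0211  0.2327] min [ 0.57  -0.029  0.231] max [ 0.586 -0.011  0.234]
blue [302.3 156.5] 44 med [0.4719 0.0358 0.2353] min [0.454 0.03  0.225] max [0.486 0.043 0.238]
blue [289.2 161.8] 12 med [ 0.4758 -0.0015  0.2359] min [ 0.467 -0.004  0.227] max [0.481 0.003 0.238]
blue [319.2 183.9] 29 med [0.5838 0.0103 0.2354] min [0.559 0.007 0.223] max [0.59  0.017 0.238]
blue [297.4 186.7] 22 med [ 0.5687 -0.0354  0.2359] min [ 0.547 -0.039  0.224] max [ 0.576 -0.028  0.238]
blue [330.1 212.1] 111 med [ 0.6557 -0.0121  0.2202] min [ 0.645 -0.02   0.207] max [ 0.663 -0.002  0.224]
0.03890419432232617
```

View pics/s6.png

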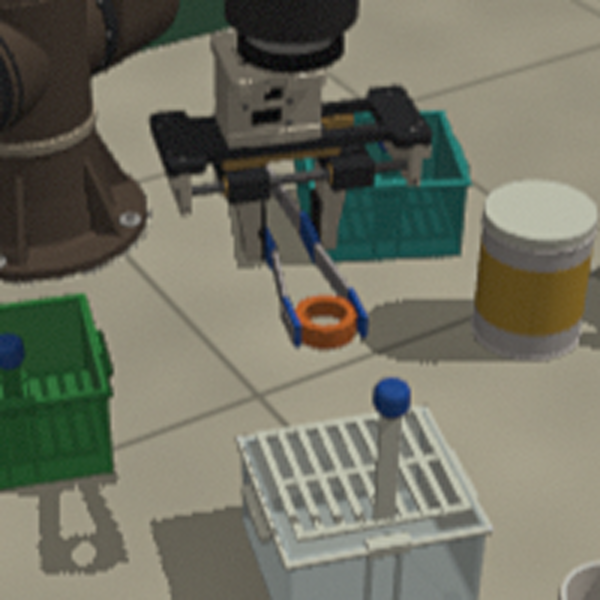

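The ring is held between the jaws at (327,320), about 114 mm above the empty raised grid. I settle, check for slip and hand in.

```bash
python3 -m handwheel '[[[0,0,0],[0,0,0]],[[0,0,0],[0,0,0]],[[0,0,0],[0,0,0]],[[0,0,0],[0,0,0]],[[0,0,0],[0,0,0]]]'
python3 -m handwheel '[[[0,0,0],[0,0,0]],[[0,0,0],[0,0,0]],[[0,0,0],[0,0,0]],[[0,0,0],[0,0,0]],[[0,0,0],[0,0,0]]]'
python3 - <<'E'
from h import *
from plant import *
s=snapshot("scene");blobs(s,"orange",(230,80,400,300));print(get_obs()["opening"],close_job())
E
```

```text
clock: 19.23
tool_pos: [0.4663, 0.0219, 0.2322]
orientation: [-180.0, 0.0, 73.1]
force: [-0.1, 0.3, -1.5]
opening: 0.0388
clock: 19.65
tool_pos: [0.4663, 0.0219, 0.2322]
orientation: [-180.0, -0.0, 73.1]
force: [-0.4, -0.4, -1.0]
opening: 0.0388
orange [313.4 181. ] 18 med [0.5616 0.0064 0.2327] min [0.555 0.001 0.231] max [0.578 0.012 0.236]
orange [305.1 188.5] 11 med [ 0.5791 -0.0244  0.2333] min [ 0.573 -0.03   0.231] max [ 0.585 -0.017  0.237]
the job is handed in; nothing more can be done
0.03886258291511357 None
```

I raised the grid to its stop by the blue knob and let go of it. I then picked up the tongs by their thumb grips, closed the jaws on the ring, lifted it and handed in while holding it, at about 20 s on the clock.

- **Grid:** at the stop, the pull rose to 25 N with under 1 mm of movement. After the lift, the knob top was still at about 0.22 m, so the grid stayed up.
- **Ring:** its top was at about 0.233 m, which puts its underside about 114 mm above the grid. It held steady over the last second, with the gripper opening steady at 38.8 mm.
- **Other objects:** the gripper stayed about 10 cm from the ring throughout. I moved well clear of the tin, scoop, bottle, cap and mug, but did not measure their positions again at the end.
- **One touch:** there was a brief 30 N reading when the fingers came down around the tongs, probably against the counter. It was gone by the next reading.

No check failed. The scene and top cameras differed by about 3 mm on the ring's position, which did not affect the grip.

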